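# Latch the tool case

### The arm

A 6-joint arm with a two-finger parallel gripper is mounted at the origin on the work surface. World frame = base frame: x ahead of the robot, y to its left, z up, the work surface at z = 0. Lengths are in mm, angles in rad, forces in N, time in s.
With the tool pointing down it reaches from about 350 to 875 mm from the base axis. Payload 4.2 kg.
Tool frame: the origin (TCP) lies on the mounting face of the last link; the fingertips stand 173 mm ahead of it and the grasp point (between the pads) lies 155 mm ahead of it (tcp_to_grasp is the distance from the TCP to the grasp point, in mm); z points along the fingers, y is the direction in which the jaws open and shut (so a half turn about z gives the same grasp; the last joint's range is limited). The gripper opens to 85 mm and grips with 20 to 120 N. Pads are 22 mm wide; open, the fingers measure 114 mm over their backs; the gripper's body (76 mm by 85 mm) begins 54 mm behind the grasp point. The pads swing forward as they close: fully open they stand 13 mm farther back than shut.
Start: joints at [1.516, 0.385, 0.008, 0, -1.194, -0.259], TCP at [192.89, 594.469, 404.712] pointing down, gripper open.
Joint ranges: [-3.14, 3.14], [-1.21, 2.06], [-1.07, 1.41], [-3.16, 2.05], [-2.99, -0.16], [-3.1, 3.1]. Speed limits (rad/s): [2.79, 2.79, 3.14, 3.14, 3.14, 3.14].

### API

Orientations are given as a unit quaternion [x, y, z, w].
In Python, from bench import * gives the robot as it stands. The module is installed in compiled form; this text tells all that it offers.
- The arm moves only by the tool apply_moves, never from a script. Its arguments are lists of equal length, an entry for each row: "fingers": the closure, from 0 (fully open) to 1 (shut); "dp": the shift along the world's x, y, z in cm, a list of three; "yaw": the turn about the world's z in degrees. A call has 1 to 10 rows; each row is the pose to reach, as a shift and turn from the pose measured when the call began; what a row does not reach only later rows make up. A row lasts 1/10 s, in which the tool goes at most 50 mm and 8.59 degrees, less where a joint would pass 70% of its speed; a pose out of reach is approached as far as the arm can. A call with a gripper value outside its range is refused whole. The fingers move at their own pace and stop on an object; the grip force is fixed at half the most. Time passes only in rows, so rows that repeat a pose let the fingers close. It gives the time, the measured TCP pose, the force and the opening at its end, in the units of the state.
- read_state(): the state, without advancing time (a new reading comes with each control period).
- get_image(name): name is "scene" or "top"; returns a dict with "color" (400x640x3 uint8, blue, green, red), "mtx" (3x3 intrinsics, pixels), "k1" (the pictures are not rectified: a ray, as slopes to the right and down, at radius r is drawn at 1 + k1 r^2 times it, then the intrinsics apply), "camera_from_world" (4x4, takes a point from world to camera coordinates). Camera axes: x right, y down, z forward; pixel columns grow to the right and rows downward; lengths in mm; the calibration is good to about 2 mm. A picture is of the moment at which its call begins. There is no depth.
- job_done(): hands the job in, once; it reports no verdict.
The state is a dict: "clock": time; "joints": joint angles; "joint_vel": joint speeds; "joint_efforts": joint torques, N m; "position": TCP position; "ee_rot": TCP orientation; "contact_force": force on the tool from outside, world axes, zero at the start; "wrist_torque": the same for the moment, N m; "gripper_width": finger opening in mm.
Only numpy, scipy, OpenCV 4.12 (cv2) and the standard library are available. Lean on these libraries where they do the work, as an engineer would, in place of code of your own. Each camera call takes 0.05 s, during which the arm holds its last target. There are 200 camera calls.

### The job

The tool case standing on the bench is ajar: close its draw latch. Swing the red lever open towards the keeper so that the loop reaches, snap the loop down over the keeper's nose, then press the lever down flat until it goes over centre and stays, drawing the cover in. Work gently and by feel (never more than 25 N on the case or latch), leave the screw box, wooden batten and glue bottle alone, and let go at the end.

Things in the scene. Friction and masses are not known exactly. Their poses are not given: they have to be found in the camera images.
- case: Black tool case with orange ends on its hinge edge, fixed to the bench. Origin: underside, on the seam, mid-length. z up, y along the seam (300 mm long), x across it from the fixed shell with the lever (to x = -100 mm) to the cover with the keeper (to +75 mm). Top at z = 150 mm. Latch at y = 0.
- cover (a joint): Cover shell, hinged at the foot of the case (axis along y, at x = 2 mm, z = 8 mm). 0 = hard shut, 0.059 rad = ajar (9 mm gap at the top). The rubber seal pushes it ajar: about 4 N at the keeper when ajar, rising about 2.5 N per mm that it is drawn in. Properly latched it reads about 0.013 (2 mm gap).
- lever (a joint): Red lever, plate 78 x 22 x 4 mm, pivoted along y. 0 = flat (closed), lying to -x of its pivot; 1.57 = upright; 1.75 = fully open, a hard stop, leaning to the keeper. Slight friction holds it (under 1 N at the tip). With the loop hooked, pressing it down takes about 3 N at the tip; below about 0.2 rad it is over centre and pulls itself flat onto a hard stop.
- loop (a joint): Steel wire loop with a yellow tab, 37 mm wide, pivoted on the lever at (-12.9, 0, -1.6) mm in the frame of lever_pivot. Its elevation above the case's +x direction is (loop value - lever value) in rad, so it turns with the lever; friction holds it where it is left (under 0.5 N at the tab).
- lever_pivot (a point): Pivot of the lever: at (-20, 0, 164) mm in the case frame. Its frame turns with the lever and is parallel to the case frame when the lever is flat.
- lever_tip (a point): Point near the free end of the lever, on the broad face that is uppermost when the lever is flat (and faces the keeper when it is upright). 70 mm from the pivot along the lever, 7 mm off the pivot's axis; the back face is 4 mm behind. Push here to swing the lever.
- loop_bar (a point): Middle of the loop's cross bar (5 mm round, 32 mm long, along y), 55 mm from the loop's pivot. It must end under the nose. With the lever fully open it meets the sloping nose about 2 mm short and must be pressed past; hooked, its centre is 3 to 9 mm below the nose tip. With the lever less open it lands on top of the keeper.
- loop_tab (a point): Centre of the upper face of the yellow press tab (23 x 26 x 4 mm), 15 mm beyond the bar, 70 mm from the loop's pivot. Pressing down here (about 8 to 14 N, slowly) cams the sprung cover in until the bar snaps under the nose; the loop is then 0.3 to 0.4 rad below level. Pressed deeper, the bar meets the hard foot plate.
- keeper_nose (a point): Tip of the keeper's hook nose: steel hook on the cover, 12 mm wide, nose pointing to +x of the case, 5.3 mm beyond its post. Frame parallel to the case's but for the cover's tilt. The nose's front slopes 61 degrees up and back from the tip, rising 9.5 mm; its underside is level with the tip, with 10 mm of free height under it down to the foot plate.
- screw_box: Bystander: open cardboard box of screws, 100 x 130 x 50 mm, origin under its centre.
- batten: Bystander: wooden strip 220 x 30 x 15 mm lying on the bench, origin under its centre, long along its x.
- glue: Bystander: white glue bottle, 56 mm diameter, 150 mm tall, origin under its centre.

How it is judged:
By the outcome, as a careful person would: the job done as asked, in the order asked, and still so for the second after the job is handed in, with the robot touching nothing.
It also fails if it takes over 64 s, if anything falls off the work surface, if the arm or the gripper's body presses on something with over 40 N, if the wrist force passes 120 N, or if a joint passes its speed limit or range.

## Working session

There is one attempt and no reset: what is moved stays moved. The work goes in short steps, Python scripts to look and compute and a tool call to move; the robot and the scene stay as the last step left them, time stands still between calls to the robot, and variables do not carry over. Pictures are saved under pics/ and viewed, about 8 in all and at most 12, crops included, and the job is handed in when it is done.

Besides the shell and the picture viewer there is one more tool, called after "Emit:" as name([rows], argument=value, ...), one row to a line, values as JSON. apply_moves: Moves the arm, as the interface text tells. Its arguments: {"type":"object","properties":{"fingers":{"type":"array","items":{"type":"number"}},"dp":{"type":"array","items":{"type":"array","items":{"type":"number"}}},"yaw":{"type":"array","items":{"type":"number"}}},"required":["fingers","dp","yaw"]}

```bash
mkdir -p pics; python3 - <<'E'
from bench import *
import cv2
s=read_state();print(s)
for n in("scene","top"):
    d=get_image(n);cv2.imwrite(f"pics/{n}0.png",d["color"]);print(n,d["mtx"].tolist(),d["k1"],d["camera_from_world"].round(3).tolist())
E
```

```text
{'clock': 0.0, 'joints': array([ 1.51560496e+00,  3.85540959e-01,  6.59727803e-03, -4.95296657e-04,
       -1.19401807e+00, -2.58606132e-01]), 'joint_vel': array([ 2.64060993e-05, -1.94649047e-04,  1.48377911e-03, -5.70642064e-04,
        2.78309522e-04,  8.99538085e-04]), 'joint_efforts': array([ 2.83327086e-05, -3.92292309e+01,  1.88400793e+01,  4.18634802e+00,
       -4.57404123e-03,  1.36331991e-06]), 'position': array([192.81893274, 594.28224578, 403.6199679 ]), 'ee_rot': array([ 9.87701735e-01, -1.56345954e-01, -1.19058637e-04,  1.10048749e-03]), 'contact_force': array([-1.18324089,  0.40507188,  0.71148448]), 'wrist_torque': array([-0.03772706,  0.00333229,  0.0301335 ]), 'gripper_width': 85.85944728149889}
scene [[487.86716481898713, 0.0, 319.1885221668149], [0.0, 487.86716481898713, 199.42374723331758], [0.0, 0.0, 1.0]] -0.15355129695482597 [[0.806, 0.592, 0.016, -408.184], [0.402, -0.527, -0.749, -91.789], [-0.435, 0.61, -0.662, 1617.122], [0.0, 0.0, 0.0, 1.0]]
top [[476.50852553134666, 0.0, 310.0080069517267], [0.0, 476.50852553134666, 203.3078031346987], [0.0, 0.0, 1.0]] -0.04536998373444229 [[-0.017, -1.0, -0.005, 45.139], [-0.987, 0.018, -0.157, 510.249], [0.157, 0.002, -0.988, 1507.197], [0.0, 0.0, 0.0, 1.0]]
```

View pics/scene0.png

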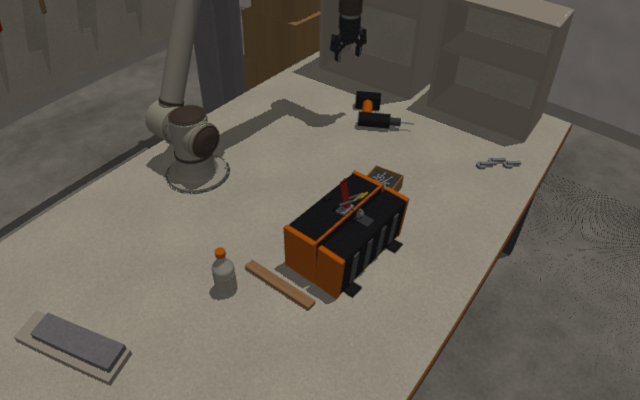

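View pics/top0.png

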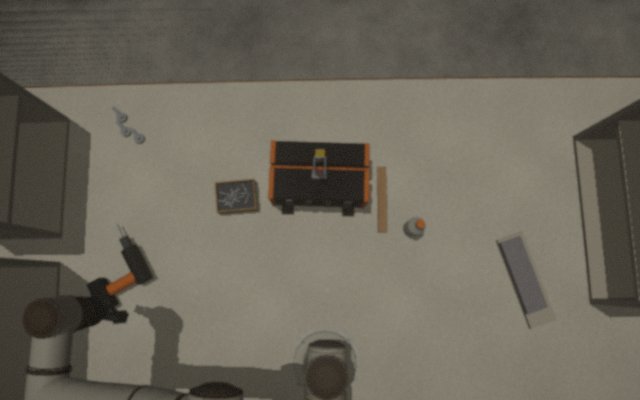

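The case is at about (320,175) in top and (345,225) in scene. The lever points up and the cover is on the far side, at world +x. Next I'll zoom in on both views.

```bash
python3 - <<'E'
import cv2,numpy as np
a=cv2.imread("pics/scene0.png")[165:305,275:415]
b=cv2.imread("pics/top0.png")[130:220,260:380]
a=cv2.resize(a,(560,560),interpolation=cv2.INTER_CUBIC)
b=cv2.resize(b,(720,540),interpolation=cv2.INTER_CUBIC)
cv2.imwrite("pics/s0c.png",np.clip(a*1.6,0,255));cv2.imwrite("pics/t0c.png",np.clip(b*1.8,0,255))
E
```

```text
[ WARN:0@0.072] global loadsave.cpp:1063 imwrite_ Unsupported depth image for selected encoder is fallbacked to CV_8U.
```

View pics/s0c.png

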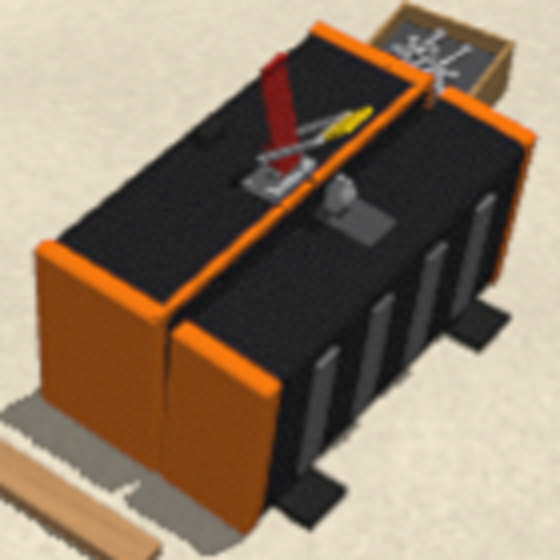

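View pics/t0c.png

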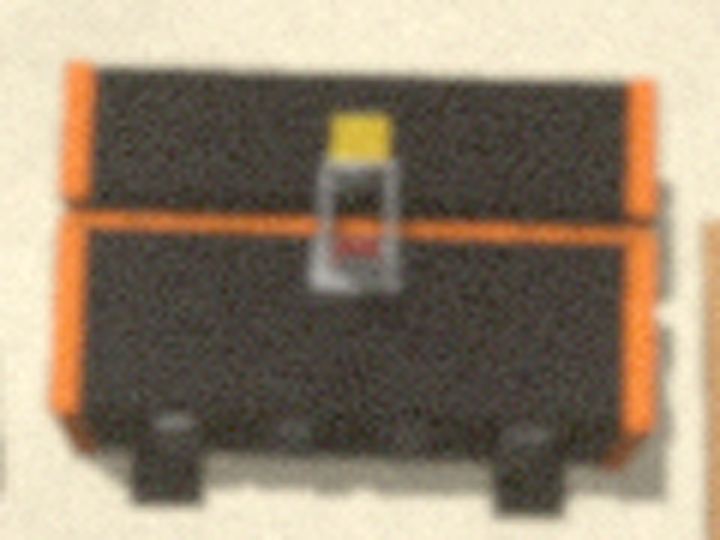

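```bash
cat >h.py <<'E'
import numpy as np,cv2,json,os
from scipy.optimize import least_squares
def proj(d,P):
    P=np.atleast_2d(P);T=d["camera_from_world"];c=P@T[:3,:3].T+T[:3,3]
    s=c[:,:2]/c[:,2:];s=s*(1+d["k1"]*(s**2).sum(1,keepdims=True))
    return s@d["mtx"][:2,:2].T+d["mtx"][:2,2]
def ray(d,uv):
    uv=np.atleast_2d(uv).astype(float)
    s=cv2.undistortPoints(uv[:,None],d["mtx"],np.array([d["k1"],0,0,0.]))[:,0]
    T=d["camera_from_world"];R=T[:3,:3]
    return -R.T@T[:3,3],np.c_[s,np.ones(len(s))]@R
def onz(d,uv,z):
    o,r=ray(d,uv);return o+r*((z-o[2])/r[:,2:])
def tri(ds,uvs):
    A=np.zeros((3,3));b=np.zeros(3)
    for d,uv in zip(ds,uvs):
        o,r=ray(d,uv);r=r[0]/np.linalg.norm(r[0]);M=np.eye(3)-np.outer(r,r);A+=M;b+=M@o
    p=np.linalg.solve(A,b);return p,[ (proj(d,p)[0]-u).round(2).tolist() for d,u in zip(ds,uvs)]
def pose():return np.load("pose.npy")
def c2w(P,q):
    c,s=np.cos(q[2]),np.sin(q[2]);P=np.atleast_2d(P).astype(float)
    return np.c_[c*P[:,0]-s*P[:,1]+q[0],s*P[:,0]+c*P[:,1]+q[1],P[:,2]]
def w2c(P,q):
    c,s=np.cos(q[2]),np.sin(q[2]);P=np.atleast_2d(P)-[q[0],q[1],0]
    return np.c_[c*P[:,0]+s*P[:,1],-s*P[:,0]+c*P[:,1],P[:,2]]
def blob(im,kind,box):
    x0,y0,x1,y1=box;h=cv2.cvtColor(im,cv2.COLOR_BGR2HSV)[y0:y1,x0:x1]
    lo,hi={"y":((23,120,70),(35,255,255)),"r":((0,120,30),(6,255,255)),"o":((7,150,60),(20,255,255))}[kind]
    m=cv2.inRange(h,lo,hi)
    if kind=="r":m|=cv2.inRange(h,(172,120,30),(180,255,255))
    v,u=np.nonzero(m);return np.c_[u+x0,v+y0]
E
python3 - <<'E'
from bench import *
from h import *
s,t=get_image("scene"),get_image("top")
ut=(np.array([[62,213],[657,226],[52,412],[650,430]])+.5)/6-.5+[260,130]
us=(np.array([[430,85],[163,318],[318,27],[40,243]])+.5)/4-.5+[275,165]
C=np.array([[0,150,150],[0,-150,150],[-100,150,150],[-100,-150,150]])
print(onz(t,ut,150).round(1));print(onz(s,us,150).round(1))
f=lambda q:np.r_[(proj(s,c2w(C,q))-us).ravel(),(proj(t,c2w(C,q))-ut).ravel()]
r=least_squares(f,[600,0,0]);print(r.x,f(r.x).round(1));np.save("pose.npy",r.x)
for d,n,box in((s,"s",(330,170,380,220)),(t,"t",(305,140,340,185))):
    for k in "yr":
        b=blob(d["color"],k,box);print(n,k,len(b),b.mean(0),b.min(0),b.max(0))
        if k=="r":print(b[b[:,1]<b[:,1].min()+3].tolist() if n=="s" else b.tolist())
E
```

```text
[[ 614.   156.4  150. ]
 [ 601.7 -146.3  150. ]
 [ 511.3  161.8  150. ]
 [ 496.7 -138.9  150. ]]
[[ 610.   148.7  150. ]
 [ 594.4 -138.9  150. ]
 [ 513.   155.5  150. ]
 [ 494.6 -133.9  150. ]]
[ 6.04156652e+02  6.17007126e+00 -4.77376206e-02] [ 1.7 -1.2 -0.3  1.6  0.5 -1.1 -0.5  1.5  0.1  0.9 -0.8  1.5  0.4 -0.1
 -0.  -0.1]
s y 39 [361.58974359 195.41025641] [356 192] [367 199]
s r 189 [344.65608466 192.32804233] [340 178] [370 207]
[[345, 178], [346, 178], [344, 179], [345, 179], [346, 179], [343, 180], [344, 180], [345, 180], [346, 180]]
t y 64 [319.375 152.   ] [315 149] [324 156]
t r 10 [319.  170.5] [317 170] [321 171]
[[317, 170], [318, 170], [319, 170], [320, 170], [321, 170], [317, 171], [318, 171], [319, 171], [320, 171], [321, 171]]
```

```bash
python3 - <<'E'
from bench import *
from h import *
s,t=get_image("scene"),get_image("top");q=pose()
p,e=tri((s,t),([361.6,195.4],[319.4,152]));c=w2c(p,q)[0];print("tab",p.round(1),e,c.round(1))
p2,e2=tri((s,t),([345,179],[319,170.5]));c2=w2c(p2,q)[0];print("tip",p2.round(1),e2,c2.round(1))
for L in np.arange(1.1,1.8,.1):
    def lv(x,z):return [-20+x*np.cos(L)+z*np.sin(L),0,164-x*np.sin(L)+z*np.cos(L)]
    print(round(L,2),"end",np.round(lv(-78,5),1),"looppiv",np.round(lv(-12.9,-1.6),1),proj(s,c2w([lv(-78,5)],q)).round(1),proj(t,c2w([lv(-78,5)],q)).round(1))
E
```

```text
tab [630.3   4.7 225.8] [[0.76, -0.13], [0.41, 0.51]] [ 2.620e+01 -2.000e-01  2.258e+02]
tip [573.2   9.2 245.8] [[-0.47, 0.07], [-0.26, -0.32]] [-31.1   1.6 245.8]
1.1 end [-50.9   0.  235.8] looppiv [-27.3   0.  174.8] [[337.6 179.2]] [[319.  177.8]]
1.2 end [-43.6   0.  238.5] looppiv [-26.2   0.  175.4] [[340.  179.6]] [[319.1 175.1]]
1.3 end [-36.    0.  240.5] looppiv [-25.   0. 176.] [[342.5 180.2]] [[319.2 172.3]]
1.4 end [-28.3   0.  241.7] looppiv [-23.8   0.  176.4] [[345.  181.1]] [[319.3 169.6]]
1.5 end [-20.5   0.  242.2] looppiv [-22.5   0.  176.8] [[347.5 182.2]] [[319.4 166.9]]
1.6 end [-12.7   0.  241.8] looppiv [-21.2   0.  176.9] [[350.  183.6]] [[319.4 164.2]]
1.7 end [ -5.    0.  240.7] looppiv [-19.9   0.  177. ] [[352.5 185.3]] [[319.5 161.7]]
```

Scene crop: the red lever is nearly upright and the yellow tab is raised. The lever is at about 1.37 rad, and the loop is elevated about 0.78. First I'll go behind the lever with the fingers shut.

Emit:
apply_moves([
  [4,-4,0],
  [7,-8,0],
  [10,-13,0],
  [13,-18,0],
  [16,-22,0],
  [19,-27,0],
  [21,-31,0],
  [23,-35,0],
  [25,-39,0],
  [27,-43,0],
], fingers=[1,1,1,1,1,1,1,1,1,1], yaw=[2,4,6,8,10,12,14,15.3,15.3,15.3])

```text
clock: 1.3
position: [458.8, 171.5, 404.7]
ee_rot: [1.0, -0.023, 0.0, 0.0]
contact_force: [1.7, 0.0, 0.0]
gripper_width: -0.2
```

Emit:
apply_moves([
  [1,-4,0],
  [3,-8,0],
  [5,-12,0],
  [6,-15,-0.4],
  [6.5,-16.2,-0.8],
  [6.5,-16.2,-0.8],
  [6.5,-16.2,-0.8],
  [6.5,-16.2,-0.8],
], fingers=[1,1,1,1,1,1,1,1], yaw=[0,0,0,0,0,0,0,0])

```text
clock: 2.1
position: [523.6, 10.4, 396.9]
ee_rot: [1.0, -0.022, 0.001, -0.0]
contact_force: [0.0, -0.6, -0.1]
gripper_width: 0.2
```

```bash
python3 - <<'E'
from bench import *
from h import *
s,t=get_image("scene"),get_image("top")
st=read_state();print(st["position"],st["contact_force"],st["ee_rot"],st["joints"])
tip=st["position"]-[0,0,173];print(proj(s,tip),proj(t,tip),w2c(tip,pose()))
a=cv2.resize(s["color"][135:235,290:410],(600,500),interpolation=cv2.INTER_CUBIC)
cv2.imwrite("pics/s1.png",cv2.convertScaleAbs(a,alpha=1.8))
E
```

```text
[523.5535371   10.5290536  397.02521362] [-0.20860406 -0.1193544   0.7599808 ] [ 9.99752088e-01 -2.22557238e-02  6.66304714e-04 -3.47943434e-05] [ 3.30313064e-01  2.18253643e-01 -2.51239902e-01  4.43052227e-04
 -1.10002815e+00  1.19576743e+00]
[[328.33349354 177.9703099 ]] [[318.52848097 188.77116014]] [[-80.71929827   0.50767685 224.02521362]]
```

View pics/s1.png

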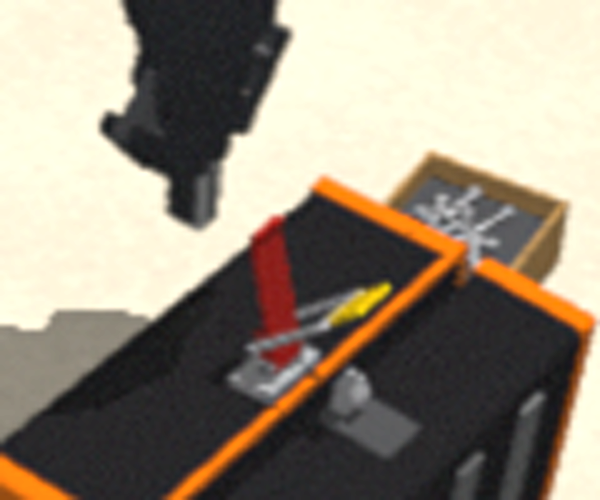

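The fingertip is at about (328,180) in the full scene picture, within 2 px of the prediction. Lever and loop are as before. Now I'll push the lever open.

Emit:
apply_moves([
  [1.2,-0.05,0],
  [2.4,-0.1,0],
  [3.2,-0.15,0],
  [3.6,-0.17,0],
  [4,-0.19,0],
  [4.4,-0.2,0],
  [4.8,-0.22,0],
  [5.2,-0.24,0],
  [5.6,-0.26,0],
  [5.6,-0.26,0],
], fingers=[1,1,1,1,1,1,1,1,1,1], yaw=[0,0,0,0,0,0,0,0,0,0])

```text
clock: 3.2
position: [580.0, 7.9, 396.9]
ee_rot: [1.0, -0.022, 0.001, -0.0]
contact_force: [-0.1, -0.3, 0.4]
gripper_width: 0.1
```

Emit:
apply_moves([
  [0.1,0,0],
  [0.2,-0.01,0],
  [0.3,-0.01,0],
  [0.3,-0.01,0],
], fingers=[1,1,1,1], yaw=[0,0,0,0])

```text
clock: 3.6
position: [583.1, 7.8, 397.0]
ee_rot: [1.0, -0.022, 0.001, -0.0]
contact_force: [-0.7, 0.9, -0.2]
gripper_width: 0.1
```

Emit:
apply_moves([
  [0.1,0,0],
  [0.2,-0.01,0],
  [0.2,-0.01,0],
], fingers=[1,1,1], yaw=[0,0,0])

```text
clock: 3.9
position: [585.2, 7.7, 397.0]
ee_rot: [1.0, -0.022, 0.001, -0.0]
contact_force: [-0.4, -0.2, -0.4]
gripper_width: 0.1
```

Emit:
apply_moves([
  [0.1,0,0],
  [0.15,-0.01,0],
  [0.15,-0.01,0],
], fingers=[1,1,1], yaw=[0,0,0])

```text
clock: 4.2
position: [586.1, 7.6, 396.9]
ee_rot: [1.0, -0.022, -0.0, 0.0]
contact_force: [-4.9, 0.7, 2.7]
gripper_width: 0.2
```

```bash
cat > look.py <<'E'
from bench import *
from h import *
import sys
s,t=get_image("scene"),get_image("top");st=read_state()
print(st["position"].round(1),st["contact_force"].round(1),w2c(st["position"]-[0,0,173],pose()).round(1))
for d,n,box in((s,"s",(330,170,390,230)),(t,"t",(305,135,340,185))):
    for k in "yr":
        b=blob(d["color"],k,box)
        if len(b):print(n,k,len(b),b.mean(0).round(1),b.min(0),b.max(0),"toprow",b[b[:,1]<=b[:,1].min()+1].mean(0).round(1))
if len(sys.argv)>1:
    a=cv2.resize(s["color"][140:240,310:410],(500,500),interpolation=cv2.INTER_CUBIC)
    b=cv2.resize(t["color"][135:195,290:350],(500,500),interpolation=cv2.INTER_CUBIC)
    cv2.imwrite(sys.argv[1],cv2.resize(cv2.convertScaleAbs(np.hstack([a,b]),alpha=1.8),(800,400)))
E
python3 look.py pics/p2.png
```

```text
[586.1   7.7 396.9] [-5.4  1.6  2.4] [[-18.1   0.6 223.9]]
s y 65 [367.9 206.9] [362 204] [374 210] toprow [369.3 204.6]
s r 113 [350.6 194.5] [343 173] [370 204] toprow [355. 173.]
```

The lever is against its open stop: 5 N at case x = -18, as predicted. Next I'll back off, rise and look.

Emit:
apply_moves([
  [-0.5,0.02,0],
  [-1.5,0.07,0],
  [-3,0.15,2],
  [-5,0.25,4],
  [-5,0.25,4],
  [-5,0.25,4],
], fingers=[1,1,1,1,1,1], yaw=[0,0,0,0,0,0])

```text
clock: 4.9
position: [535.6, 10.1, 437.5]
ee_rot: [1.0, -0.022, 0.001, -0.0]
contact_force: [-0.7, -0.7, -0.2]
gripper_width: -0.0
```

```bash
python3 look.py pics/p3.png
```

```text
[536.1  10.2 436.1] [ 0.8 -0.3 -0.2] [[-68.1   0.7 263.1]]
s y 65 [367.8 207. ] [362 204] [374 211] toprow [369.3 204.6]
s r 117 [350.4 194.5] [339 184] [357 225] toprow [355.2 184.6]
```

View pics/p3.png

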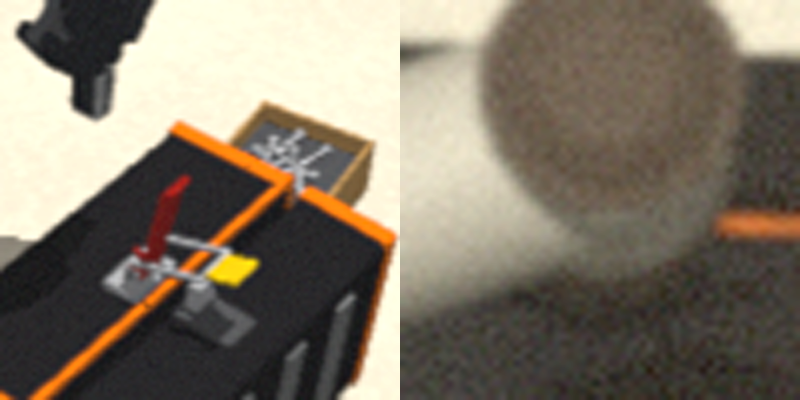

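```bash
cat > tab.py <<'E'
from bench import *
from h import *
from scipy.optimize import minimize_scalar
def tabfit(L=1.75):
    s=get_image("scene");b=blob(s["color"],"y",(330,170,400,240));u=b.mean(0);q=pose()
    x,z=-12.9,-1.6;px,pz=-20+x*np.cos(L)+z*np.sin(L),164-x*np.sin(L)+z*np.cos(L)
    f=lambda e:np.linalg.norm(proj(s,c2w([[px+69*np.cos(e),0,pz+69*np.sin(e)]],q))[0]-u)
    r=minimize_scalar(f,bounds=(-1,1.5),method="bounded");e=r.x
    P=np.array([px+70*np.cos(e),0,pz+70*np.sin(e)]);print("piv",px,pz,"elev",e,"res",r.fun,"n",len(b),"tab",P,c2w(P,q))
    return P
if __name__=="__main__":
    tabfit();q=pose();print(c2w([[49,0,150],[48,0,150],[60,0,0]],q))
E
python3 tab.py
```

```text
piv -19.275003397119853 176.97861240371296 elev 0.31910545288485026 res 0.28755742980658455 n 66 tab [ 47.1911469    0.         198.93882334] [[651.29403756   3.91813373 198.93882334]]
[[653.10082997   3.83181618 150.        ]
 [652.10196919   3.87953567 150.        ]
 [664.0882985    3.30690178   0.        ]]
```

Emit:
apply_moves([
  [2,-0.1,1],
  [5,-0.25,1],
  [8,-0.45,1],
  [11,-0.6,1],
  [12,-0.66,0],
  [12,-0.66,-2.5],
  [12,-0.66,-5],
  [12,-0.66,-5.4],
  [12,-0.66,-5.4],
], fingers=[1,1,1,1,1,1,1,1,1], yaw=[0,0,0,0,0,0,0,0,0])

```text
clock: 5.95
position: [656.1, 3.5, 380.4]
ee_rot: [1.0, -0.022, -0.002, 0.001]
contact_force: [-0.1, -0.3, 0.8]
gripper_width: 0.1
```

Emit:
apply_moves([
  [0,0,-0.2],
  [0,0,-0.5],
  [0,0,-0.8],
  [0,0,-1.1],
  [0,0,-1.4],
  [0,0,-1.7],
  [0,0,-2.0],
  [0,0,-2.2],
  [0,0,-2.2],
], fingers=[1,1,1,1,1,1,1,1,1], yaw=[0,0,0,0,0,0,0,0,0])

```text
clock: 6.85
position: [656.1, 3.5, 357.9]
ee_rot: [1.0, -0.022, -0.003, 0.001]
contact_force: [-1.1, 0.2, -0.0]
gripper_width: -0.0
```

```bash
python3 look.py pics/p4.png; python3 tab.py
```

```text
[656.2   3.5 358.4] [-0.3 -0.3 -0.1] [[ 52.1  -0.2 185.4]]
s y 27 [366.  214.6] [362 212] [370 217] toprow [363.5 212.7]
s r 124 [350.3 195. ] [343 184] [357 206] toprow [355.7 184.6]
t y 16 [320.1 150.6] [316 150] [324 152] toprow [319.9 150.5]
t r 50 [319.2 164.6] [316 160] [322 169] toprow [319.7 160.5]
piv -19.275003397119853 176.97861240371296 elev -0.05319371262554039 res 1.6474333334424536 n 35 tab [ 50.62598497   0.         173.25680828] [[654.72496257   3.75422501 173.25680828]]
[[653.10082997   3.83181618 150.        ]
 [652.10196919   3.87953567 150.        ]
 [664.0882985    3.30690178   0.        ]]
```

View pics/p4.png

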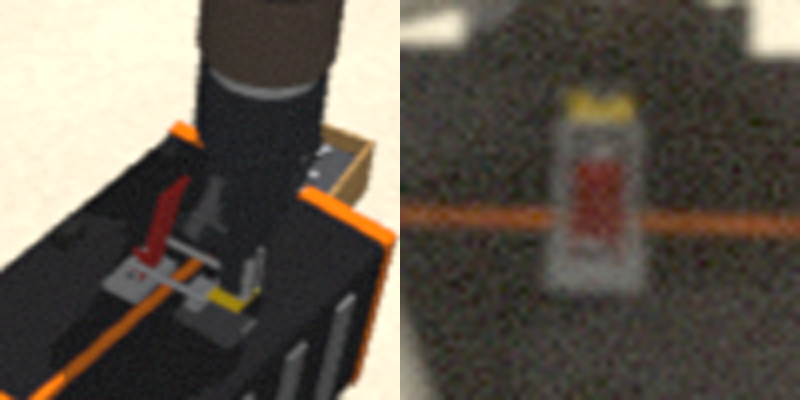

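Fingers rest on the tab, the tab is about level and the lever is still open. I'll press on slowly.

Emit:
apply_moves([
  [0,0,-0.15],
  [0,0,-0.3],
  [0,0,-0.45],
  [0,0,-0.6],
  [0,0,-0.75],
  [0,0,-0.9],
  [0,0,-0.9],
], fingers=[1,1,1,1,1,1,1], yaw=[0,0,0,0,0,0,0])

```text
clock: 7.7
position: [656.1, 3.5, 349.1]
ee_rot: [1.0, -0.022, -0.003, 0.001]
contact_force: [1.0, -0.9, 0.0]
gripper_width: 0.2
```

Emit:
apply_moves([
  [0,0,-0.1],
  [0,0,-0.2],
  [0,0,-0.3],
  [0,0,-0.4],
  [0,0,-0.4],
], fingers=[1,1,1,1,1], yaw=[0,0,0,0,0])

```text
clock: 8.2
position: [656.1, 3.5, 344.9]
ee_rot: [1.0, -0.022, -0.003, 0.001]
contact_force: [0.5, -0.6, -0.0]
gripper_width: -0.1
```

Emit:
apply_moves([
  [0,0,-0.1],
  [0,0,-0.2],
  [0,0,-0.3],
  [0,0,-0.3],
], fingers=[1,1,1,1], yaw=[0,0,0,0])

```text
clock: 8.6
position: [656.1, 3.5, 341.7]
ee_rot: [1.0, -0.022, -0.003, 0.001]
contact_force: [-0.6, 0.1, 0.6]
gripper_width: 0.2
```

Emit:
apply_moves([
  [0,0,-0.1],
  [0,0,-0.2],
  [0,0,-0.2],
  [0,0,-0.2],
], fingers=[1,1,1,1], yaw=[0,0,0,0])

```text
clock: 9.0
position: [656.1, 3.5, 339.7]
ee_rot: [1.0, -0.022, -0.003, 0.001]
contact_force: [0.4, 1.4, 0.3]
gripper_width: -0.4
```

Emit:
apply_moves([
  [0,0,-0.1],
  [0,0,-0.2],
  [0,0,-0.2],
  [0,0,-0.2],
], fingers=[1,1,1,1], yaw=[0,0,0,0])

```text
clock: 9.4
position: [656.0, 3.5, 338.6]
ee_rot: [1.0, -0.022, -0.003, 0.001]
contact_force: [-2.4, 0.3, 5.2]
gripper_width: -0.2
```

Emit:
apply_moves([
  [0,0,-0.1],
  [0,0,-0.2],
  [0,0,-0.2],
  [0,0,-0.2],
], fingers=[1,1,1,1], yaw=[0,0,0,0])

```text
clock: 9.8
position: [655.8, 3.5, 338.1]
ee_rot: [1.0, -0.022, -0.002, 0.001]
contact_force: [-2.7, 0.5, 7.7]
gripper_width: 0.1
```

Emit:
apply_moves([
  [0,0,-0.1],
  [0,0,-0.2],
  [0,0,-0.2],
  [0,0,-0.2],
], fingers=[1,1,1,1], yaw=[0,0,0,0])

```text
clock: 10.2
position: [655.7, 3.6, 337.9]
ee_rot: [1.0, -0.022, -0.002, 0.001]
contact_force: [-3.8, 0.3, 8.5]
gripper_width: 0.1
```

Emit:
apply_moves([
  [0,0,-0.1],
  [0,0,-0.2],
  [0,0,-0.2],
  [0,0,-0.2],
], fingers=[1,1,1,1], yaw=[0,0,0,0])

```text
clock: 10.6
position: [655.5, 3.6, 337.7]
ee_rot: [1.0, -0.022, -0.001, 0.001]
contact_force: [-3.4, -0.1, 8.1]
gripper_width: -0.1
```

Emit:
apply_moves([
  [0.05,0,-0.15],
  [0.05,0,-0.25],
  [0.05,0,-0.3],
  [0.05,0,-0.3],
  [0.05,0,-0.3],
], fingers=[1,1,1,1,1], yaw=[0,0,0,0,0])

```text
clock: 11.1
position: [656.0, 3.6, 334.5]
ee_rot: [1.0, -0.022, -0.001, 0.001]
contact_force: [0.1, -0.3, 1.3]
gripper_width: 0.2
```

Emit:
apply_moves([
  [0.05,0,-0.2],
  [0.05,0,-0.3],
  [0.05,0,-0.35],
  [0.05,0,-0.35],
  [0.05,0,-0.35],
], fingers=[1,1,1,1,1], yaw=[0,0,0,0,0])

```text
clock: 11.6
position: [656.5, 3.6, 330.9]
ee_rot: [1.0, -0.022, -0.001, 0.001]
contact_force: [-0.2, -0.3, 0.3]
gripper_width: 0.1
```

The force dropped from 8 N to 0, so the bar has snapped under the nose. I'll lift off and check.

Emit:
apply_moves([
  [0,0,0.3],
  [0,0,1],
  [0,0,3],
  [0,0,5],
  [0,0,7],
  [0,0,7.2],
  [0,0,7.2],
  [0,0,7.2],
], fingers=[1,1,1,1,1,1,1,1], yaw=[0,0,0,0,0,0,0,0])

```text
clock: 12.4
position: [656.2, 3.6, 401.7]
ee_rot: [1.0, -0.022, -0.002, 0.001]
contact_force: [-0.6, 0.1, -0.2]
gripper_width: 0.2
```

```bash
python3 look.py pics/p5.png; python3 tab.py
```

```text
[656.3   3.6 401.4] [0.1 0.  0.3] [[ 5.220e+01 -1.000e-01  2.284e+02]]
s y 77 [366.1 219.3] [361 214] [372 224] toprow [365.6 214.8]
s r 125 [350.1 195.3] [343 184] [361 206] toprow [355.2 184.6]
t y 52 [319.1 151.1] [315 148] [323 155] toprow [318.6 148.7]
t r 46 [319.8 164.2] [316 160] [337 169] toprow [319.5 160.4]
piv -19.275003397119853 176.97861240371296 elev -0.3270086496052097 res 0.769950097420484 n 76 tab [ 47.0155171   0.        154.4937977] [[651.11860784   3.9265147  154.4937977 ]]
[[653.10082997   3.83181618 150.        ]
 [652.10196919   3.87953567 150.        ]
 [664.0882985    3.30690178   0.        ]]
```

View pics/p5.png

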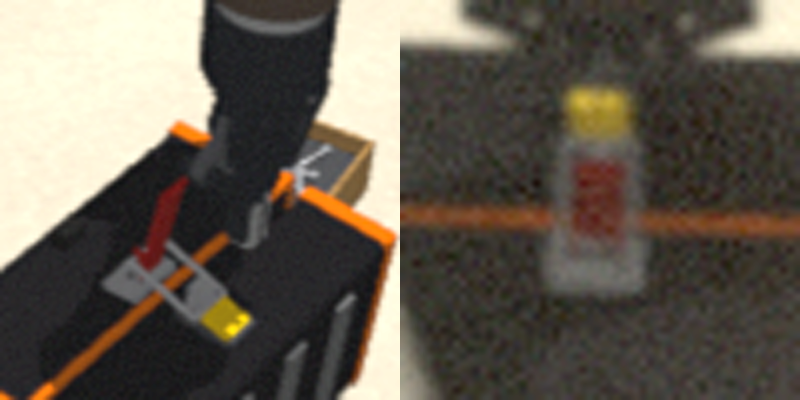

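Loop elevation is -0.33, with the tab at (366,219) in scene, so it is hooked. Now to press the lever over, pushing on its front face.

Emit:
apply_moves([
  [-1.5,0.07,0],
  [-3,0.14,0],
  [-4,0.19,0],
  [-4.5,0.21,0],
  [-5,0.24,0],
  [-5,0.24,0],
], fingers=[1,1,1,1,1,1], yaw=[0,0,0,0,0,0])

```text
clock: 13.15
position: [606.2, 6.0, 401.8]
ee_rot: [1.0, -0.022, -0.002, 0.001]
contact_force: [-0.6, 0.3, 0.4]
gripper_width: -0.1
```

Emit:
apply_moves([
  [-0.3,0.01,0],
  [-0.6,0.03,0],
  [-0.9,0.04,0],
  [-0.9,0.04,0],
], fingers=[1,1,1,1], yaw=[0,0,0,0])

```text
clock: 13.55
position: [596.9, 6.5, 401.8]
ee_rot: [1.0, -0.022, -0.002, 0.001]
contact_force: [0.6, -0.2, 0.7]
gripper_width: 0.1
```

Emit:
apply_moves([
  [-0.4,0.02,0],
  [-0.8,0.04,-0.1],
  [-1.2,0.06,-0.2],
  [-1.6,0.08,-0.2],
  [-1.6,0.08,-0.2],
], fingers=[1,1,1,1,1], yaw=[0,0,0,0,0])

```text
clock: 14.05
position: [580.3, 7.3, 399.6]
ee_rot: [1.0, -0.022, -0.003, 0.001]
contact_force: [0.6, -1.0, 1.6]
gripper_width: 0.2
```

```bash
python3 look.py pics/p6.png
```

```text
[580.6   7.3 399.6] [0.8 0.2 1.2] [[-23.6  -0.  226.6]]
s y 83 [364.3 217.8] [359 213] [370 223] toprow [364.  213.6]
s r 154 [344. 196.] [339 181] [349 207] toprow [339.7 181.7]
t r 2 [317.5 172. ] [317 172] [318 172] toprow [317.5 172. ]
```

View pics/p6.png

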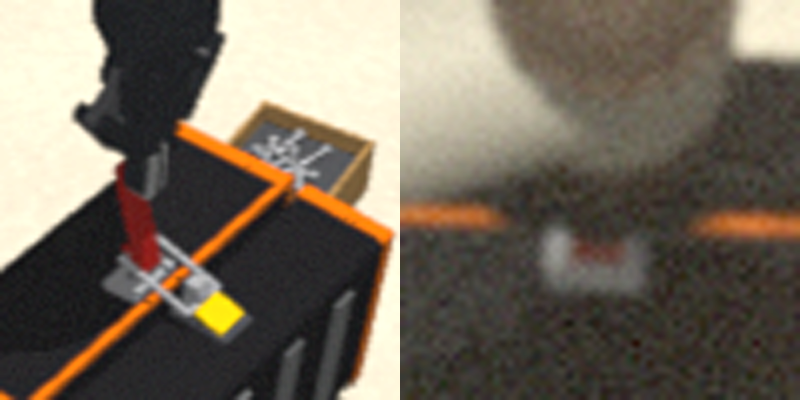

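The lever follows the finger, tip now at (339,181) in scene, and the loop stays hooked. I'll continue along the arc.

Emit:
apply_moves([
  [-0.4,0.02,-0.1],
  [-0.8,0.04,-0.25],
  [-1.2,0.06,-0.4],
  [-1.6,0.08,-0.6],
  [-2.0,0.1,-0.85],
  [-2.3,0.11,-1.05],
  [-2.3,0.11,-1.05],
], fingers=[1,1,1,1,1,1,1], yaw=[0,0,0,0,0,0,0])

```text
clock: 14.85
position: [556.8, 8.4, 388.6]
ee_rot: [1.0, -0.022, -0.004, 0.001]
contact_force: [0.0, -0.2, 2.1]
gripper_width: 0.2
```

Emit:
apply_moves([
  [-0.3,0.01,-0.2],
  [-0.5,0.02,-0.4],
  [-0.7,0.03,-0.6],
  [-0.85,0.04,-0.8],
  [-0.85,0.04,-0.8],
], fingers=[1,1,1,1,1], yaw=[0,0,0,0,0])

```text
clock: 15.35
position: [547.9, 8.8, 380.1]
ee_rot: [1.0, -0.022, -0.005, 0.001]
contact_force: [-0.3, 0.8, 0.8]
gripper_width: 0.1
```

Emit:
apply_moves([
  [-0.2,0.01,-0.25],
  [-0.4,0.02,-0.5],
  [-0.55,0.03,-0.75],
  [-0.7,0.03,-1.0],
  [-0.7,0.03,-1.0],
], fingers=[1,1,1,1,1], yaw=[0,0,0,0,0])

```text
clock: 15.85
position: [540.5, 9.0, 369.3]
ee_rot: [1.0, -0.022, -0.005, 0.002]
contact_force: [-0.1, -0.5, 0.7]
gripper_width: 0.1
```

Emit:
apply_moves([
  [-0.15,0.01,-0.25],
  [-0.3,0.02,-0.5],
  [-0.4,0.02,-0.75],
  [-0.5,0.03,-1.0],
  [-0.5,0.03,-1.0],
], fingers=[1,1,1,1,1], yaw=[0,0,0,0,0])

```text
clock: 16.35
position: [535.2, 9.3, 358.6]
ee_rot: [1.0, -0.022, -0.006, 0.002]
contact_force: [0.5, 0.2, -0.7]
gripper_width: 0.1
```

Emit:
apply_moves([
  [-0.1,0,-0.2],
  [-0.15,0.01,-0.4],
  [-0.2,0.01,-0.6],
  [-0.2,0.01,-0.8],
  [-0.2,0.01,-0.8],
], fingers=[1,1,1,1,1], yaw=[0,0,0,0,0])

```text
clock: 16.85
position: [533.0, 9.4, 350.2]
ee_rot: [1.0, -0.022, -0.007, 0.002]
contact_force: [0.0, -0.1, -0.2]
gripper_width: 0.1
```

Emit:
apply_moves([
  [0,0,-0.15],
  [0,0,-0.3],
  [0,0,-0.45],
  [0,0,-0.55],
  [0,0,-0.55],
], fingers=[1,1,1,1,1], yaw=[0,0,0,0,0])

```text
clock: 17.35
position: [533.0, 9.4, 344.7]
ee_rot: [1.0, -0.022, -0.007, 0.002]
contact_force: [0.6, -0.4, 0.2]
gripper_width: -0.0
```

Emit:
apply_moves([
  [0,0,-0.1],
  [0,0,-0.15],
  [0,0,-0.15],
], fingers=[1,1,1], yaw=[0,0,0])

```text
clock: 17.65
position: [533.0, 9.4, 344.4]
ee_rot: [1.0, -0.022, -0.006, 0.002]
contact_force: [-2.9, 0.3, 5.4]
gripper_width: -0.1
```

Emit:
apply_moves([
  [0,0,-0.1],
  [0,0,-0.15],
  [0,0,-0.15],
], fingers=[1,1,1], yaw=[0,0,0])

```text
clock: 17.95
position: [532.9, 9.4, 344.4]
ee_rot: [1.0, -0.021, -0.006, 0.002]
contact_force: [-3.1, 1.0, 7.5]
gripper_width: 0.4
```

The lever meets its hard stop at z ≈ 171.4, which is the flat height. I'll withdraw straight up, move clear and check.

Emit:
apply_moves([
  [0,0,0.5],
  [0,0,2],
  [0,0,5],
  [-2,1,9],
  [-4,4,12],
  [-6,8,14],
  [-8,12,14],
  [-9,16,14],
  [-10,20,14],
  [-10,23,14],
], fingers=[1,1,1,1,1,1,1,1,1,1], yaw=[0,0,0,0,0,0,0,0,0,0])

```text
clock: 18.95
position: [431.6, 241.2, 484.9]
ee_rot: [1.0, -0.02, -0.006, 0.001]
contact_force: [0.7, -0.3, -0.4]
gripper_width: -0.2
```

Emit:
apply_moves([
  [-2,4,0],
  [-4,8,0],
  [-6,12,0],
  [-6,13,0],
  [-6,13,0],
], fingers=[1,1,1,1,1], yaw=[0,0,0,0,0])

```text
clock: 19.45
position: [371.2, 372.6, 484.3]
ee_rot: [1.0, -0.019, -0.006, 0.002]
contact_force: [-0.0, -1.2, 0.1]
gripper_width: 0.1
```

```bash
python3 look.py pics/p7.png
```

```text
[371.8 370.7 484.7] [ 1.2 -0.6 -0.1] [[-249.5  353.   311.7]]
s y 76 [363.  215.6] [357 211] [369 220] toprow [363.  211.8]
s r 154 [338.1 199.7] [330 192] [348 206] toprow [331.2 192.7]
t y 69 [319.5 154. ] [315 150] [324 157] toprow [319.2 150.9]
t r 100 [318.9 178.5] [314 172] [323 184] toprow [319.  172.6]
```

View pics/p7.png

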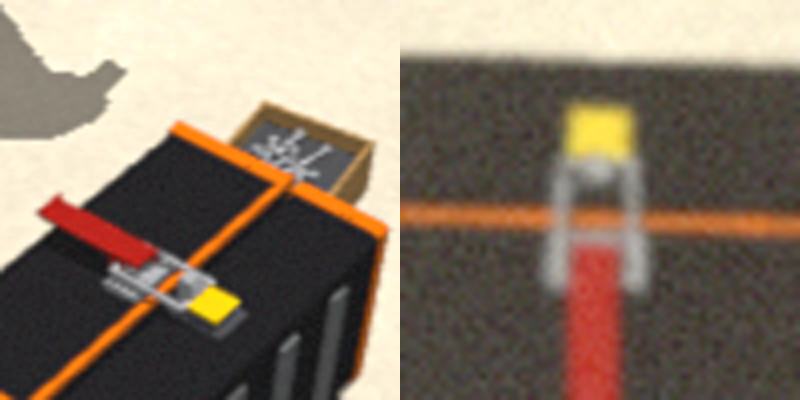

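The lever lies flat, with its tip at (331,192) in scene. The loop is over the keeper, with the tab at (363,216) in scene and (319,154) in top, and the gap has closed.

```bash
python3 -c "
from bench import *
print(job_done())"
```

```text
the job is handed in; nothing more can be done
None
```

The draw latch is closed and the job was handed in at about 19.5 s of the 64 s allowed.

- **Lever opened:** I pushed it to its hard stop, which read about 5 N.
- **Loop hooked:** I pressed the tab at about 8.5 N until the force dropped to zero as the bar snapped under the nose. The loop then read 0.33 rad below level.
- **Lever pressed flat:** It took about 2 N and went over centre. A final touch met the hard stop at 7.5 N, at the expected flat height.

**Last pictures:** After I moved clear, they showed the lever flat, the loop over the keeper and the cover drawn in. I judged the closed gap by eye and did not measure it.

**Forces and clearance:** The highest force I read on the case or latch was about 9 N, but readings came only at the end of each move. I kept clear of the screw box, batten and glue bottle and saw no sign of contact. I did not check the batten or bottle in a later picture. At hand-in the gripper was shut, well away from the case and touching nothing.

No check failed. My camera-based pose for the case had up to about 2 pixels of error, but the points where I made contact agreed with it to about 1 mm.

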